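Square up a row of contactor modules against the stop bar

TASK

Take the red-handled straightedge from the black mat and, using its blade and not the fingers, push the four white contactor modules along the jig together until the whole row rests flush against the brown stop bar in one straight line. Press the row home gently, only until you feel the bar take the load: it cracks above 20 N. Then draw the straightedge away without dragging the row and stand it back on the middle of the mat, leaving everything else where it is.

Things in the scene. Friction and masses are not known exactly. Their poses are not given: they have to be found in the camera images.
- jig: Fixed teal assembly jig on the table: two parallel cheeks (jig x -105 to +80 mm, 12 mm thick, 22 mm high, inner faces 320 mm apart), a stop bar across them, a 10 mm high tie strip at x = 86 mm. Origin: on the table midway between the cheeks; x along the cheeks towards the bar, away from the robot; y across, to the left. No floor: modules stand on the table.
- jig_slot (a point): Point of the jig at jig x = 0, y = 0, 20 mm up. The brown stop bar (318 long, 16 thick, from 2 to 38 mm above the table, studs and screws on top to 44 mm) is parallel to jig y and clamped rigid. Its flat face, looking along -x, lies 0 to 45 mm beyond this point in x: different each time, not reported, to be felt or seen. It cracks if loaded over 20 N in all.
- mat: Fixed black rubber mat on the table, 320 mm (x) by 160 mm (y), 3 mm thick; the straightedge stands on it at the start. Origin: centre of its underside on the table.
- straightedge: Aluminium straightedge 250 mm long (y), 0.35 kg, on a flat foot 4 mm thick from x = -35 to +35 mm, with a red handle block at its middle: 22 mm thick (x, -11 to +11 mm), 60 mm wide (y), flat top 86 mm above the underside; grip it from above across the 22 mm. Origin: on the underside, below the middle of the handle; z up.
- straightedge_face (a point): Centre of the straightedge's flat pushing face, 35 mm ahead of its origin in x and 19 mm up. The face looks along the straightedge's +x; it is the front of the upright ruler blade, 6 mm thick, 38 mm high, 250 mm long. Sliding the whole row of four over the table with it takes some 2 to 6 N.
- module_a: White contactor module with a red tag, first from the left (jig +y) in the row: loose, 60 mm deep (x), 45 mm wide (y), 50 mm high, 0.07 to 0.14 kg, standing on the table in the jig, its +x face towards the bar, 15 to 100 mm short of it and a little askew. Origin: centre of its underside. The four start at about jig y = +87, +29, -29 and -87 mm: the straightedge centred on the jig spans them all.
- module_b: White contactor module with a yellow tag, second from the left in the row: loose, 60 mm deep (x), 45 mm wide (y), 50 mm high, 0.07 to 0.14 kg, standing on the table in the jig, its +x face towards the bar, 15 to 100 mm short of it and a little askew. Origin: centre of its underside. The four start at about jig y = +87, +29, -29 and -87 mm: the straightedge centred on the jig spans them all.
- module_c: White contactor module with a green tag, third from the left in the row: loose, 60 mm deep (x), 45 mm wide (y), 50 mm high, 0.07 to 0.14 kg, standing on the table in the jig, its +x face towards the bar, 15 to 100 mm short of it and a little askew. Origin: centre of its underside. The four start at about jig y = +87, +29, -29 and -87 mm: the straightedge centred on the jig spans them all.
- module_d: White contactor module with a blue tag, the rightmost (jig -y) in the row: loose, 60 mm deep (x), 45 mm wide (y), 50 mm high, 0.07 to 0.14 kg, standing on the table in the jig, its +x face towards the bar, 15 to 100 mm short of it and a little askew. Origin: centre of its underside. The four start at about jig y = +87, +29, -29 and -87 mm: the straightedge centred on the jig spans them all.
- spare: Bystander, loose: a black spare module, 60 by 45 by 50 mm high. Origin: centre of underside.
- jar: Bystander, loose: amber glass jar with steel cap, 60 mm diameter, 85 mm high. Origin: centre of underside.
- wrench: Bystander, loose: steel wrench lying beyond the jig. Origin: on the table under it.
- screwdriver: Bystander, loose: screwdriver lying to the right of the jig. Origin: on the table under it.
- insulator: Bystander, loose: white ribbed ceramic insulator, 34 mm diameter, 46 mm high, standing just behind the jig. Origin: centre of underside.
- tray: Bystander, loose: small yellow parts tray, 110 by 90 by 40 mm high. Origin: centre of underside.

How it is judged:
By the outcome, as a careful person would: the job done as asked, in the order asked, and still so for the second after the job is handed in, with the robot touching nothing.
It also fails if it takes over 72 s, if anything falls off the work surface, if the arm or the gripper's body presses on something with over 40 N, if the wrist force passes 120 N, or if a joint passes its speed limit or range.

ROBOT

A 6-joint arm with a two-finger parallel gripper is mounted at the origin on the work surface. World frame = base frame: x ahead of the robot, y to its left, z up, the work surface at z = 0. Lengths are in m, angles in degrees, forces in N, time in s.
With the tool pointing down it reaches from about 0.35 to 0.875 m from the base axis. Payload 4.2 kg.
Tool frame: the origin (TCP) lies midway between the tips of the shut fingers; the grasp point (between the pads) lies 19 mm behind it; z points along the fingers, y is the line along which they close (so a half turn about z gives the same grasp; the last joint's range is limited). The gripper opens to 87 mm and grips with 3 to 60 N. Pads are 19 mm wide; open, the fingers measure 117 mm over their backs; the gripper's body (75 mm by 190 mm) begins 51 mm behind the grasp point.
Start: joints at [-58.465, 22.042, 0.453, 0, -68.411, -14.817], TCP at [0.18, -0.599, 0.223] pointing down, gripper open.
Joint ranges: [-179.83, 179.83], [-69.29, 118.12], [-61.27, 80.66], [-181.25, 117.63], [-171.15, -9.14], [-177.46, 177.46]. Speed limits (degrees/s): [159.86, 159.86, 180, 180, 180, 180].

INTERFACE

Orientations are given as a 3x3 rotation matrix whose columns are the frame's x, y, z axes.
In Python, from station import sense, capture, finish_job, silhouettes, landmark_of gives the robot as it stands.
- The arm moves only by the tool step_arm, never from a script. Its arguments are lists of equal length, an entry for each row: "linear": the shift along the tool's x, y, z in mm, a list of three; "delta_rot": the turn, a rotation vector about the tool's x, y, z in rad, a list of three; "grip": the finger opening in mm, from 0 to 87. A call has 1 to 10 rows; each row shifts and turns the commanded pose from where the row before left it, along the tool's axes as they then stand; what a row does not reach is not made up. A row lasts 1/8 s, in which the tool goes at most 62.5 mm and 10.7 degrees, less where a joint would pass 70% of its speed; a pose out of reach is approached as far as the arm can. A call with a gripper value outside its range is refused whole. The fingers move at their own pace and stop on an object; the grip force is fixed at half the most. Time passes only in rows, so rows that do not move let the fingers close. It gives the time, the measured TCP pose, the force, the opening and the grip force at its end, in the units of the state.
- sense(): the state, without advancing time (a new reading comes with each control period).
- capture(name): name is "side" or "top" or "wrist"; returns a dict with "img" (400x640x3 uint8, red, green, blue), "fx", "fy", "cx", "cy" (pixels), "world_to_cam" (4x4, takes a point from world to camera coordinates); the wrist camera has in their place "mount" (4x4, takes a point from camera to tool coordinates, whose origin is the TCP and whose axes are the flange's). Camera axes: x right, y up, looking along -z (the intrinsics and any distortion apply to the point x, -y, -z); pixel columns grow to the right and rows downward; lengths in m; the calibration is good to about 2 mm. A picture is of the moment at which its call begins: read the wrist's pose just before it. There is no depth.
- finish_job(): hands the job in; it is judged then, once.
Trained networks look in the newest picture that a camera, given by its name, has taken for a name from the list of things; names that differ only in an ending like _2 or _b are one class to them, and where a whole thing is asked for, a point or a joint stands for the part that bears it (a point fixed in the world has none). Each returns a list of dicts, best first, with "score" (0 to 1); they miss things now and then, are a little off and sometimes report something else, mostly with a low value. They report only what shows in the picture. A call takes as long as a camera call.
- silhouettes(camera, label): "mask" (400x640 bool, what is visible of it) and "point" ([column, row] in pixels, amid what is visible of it).
- landmark_of(camera, label): "point" ([column, row] in pixels: a listed point, or the origin of a listed thing).
The state is a dict: "time_s": time; "joints": joint angles; "joint_velocities": joint speeds; "effort": joint torques, N m; "tcp_pos": TCP position; "ee_rot": TCP orientation; "wrist_force": force on the tool from outside, world axes, zero at the start; "moment": the same for the moment, N m; "gripper_width": opening from 0.0 (shut) to 1.0 (fully open); "gripper_force": force on a finger pad.
Only numpy, scipy, OpenCV 4.12 (cv2) and the standard library are available. Lean on these libraries where they do the work, as an engineer would, in place of code of your own. Each camera call takes 0.05 s, during which the arm holds its last target. There are 200 camera calls.

## Working session

There is one attempt and no reset: what is moved stays moved. The work goes in short steps, Python scripts to look and compute and a tool call to move; the robot and the scene stay as the last step left them, time stands still between calls to the robot, and variables do not carry over. Pictures are saved under pics/ and viewed, at most 10 in all, crops included, and the job is handed in when it is done.

Besides the shell and the picture viewer there is one more tool, called after "Request:" in YAML: its name, and indented under it one key for each argument. step_arm: Moves the arm, as the interface text tells. Its arguments: {"type":"object","properties":{"linear":{"type":"array"},"delta_rot":{"type":"array"},"grip":{"type":"array"}},"required":["linear","delta_rot","grip"]}

```bash
mkdir -p pics; ls
cat > h.py <<'E'
import numpy as np,cv2
from station import *
def pix2w(c,uv,z):
    W=np.linalg.inv(c["world_to_cam"]); d=np.array([(uv[0]-c["cx"])/c["fx"],-(uv[1]-c["cy"])/c["fy"],-1.])
    d=W[:3,:3]@d; o=W[:3,3]; return o+d*(z-o[2])/d[2]
def w2pix(c,p):
    q=c["world_to_cam"]@np.append(p,1); return np.array([c["fx"]*q[0]/-q[2]+c["cx"],c["fy"]*-q[1]/-q[2]+c["cy"]])
E
python3 - <<'E'
from h import *
for n in("top","side"):
    c=capture(n); cv2.imwrite(f"pics/{n}0.png",c["img"][:,:,::-1]); print({k:v for k,v in c.items() if k!="img"})
    for l,z in [("jig",0),("jig_slot",.02),("mat",0),("straightedge",.003),("straightedge_face",.022),("module_a",0),("spare",0),("jar",0),("insulator",0),("tray",0)]:
        for r in landmark_of(n,l)[:5]: print(n,l,round(r["score"],2),np.round(r["point"],1),np.round(pix2w(c,r["point"],z),4))
s=sense();print(s["time_s"],s["tcp_pos"],s["ee_rot"],s["wrist_force"],s["gripper_width"])
E
```

```text
pics
{'fx': 376.82162170817963, 'fy': 376.82162170817963, 'cx': 318.2667885790922, 'cy': 200.41380129331932, 'world_to_cam': array([[ 3.02041468e-02, -9.99541603e-01,  2.07226048e-03,
        -1.13917550e-02],
       [ 9.97858177e-01,  3.02734978e-02,  5.79876991e-02,
        -5.79788986e-01],
       [-5.80238523e-02,  3.16353084e-04,  9.98315147e-01,
        -1.26318939e+00],
       [ 0.00000000e+00,  0.00000000e+00,  0.00000000e+00,
         1.00000000e+00]])}
top jig 0.92 [362.8 197.1] [ 0.5969 -0.1468  0.    ]
top jig 0.61 [387.7 145.2] [ 0.7801 -0.229   0.    ]
top jig_slot 0.8 [361.6 198.1] [ 0.592  -0.1405  0.02  ]
top mat 0.58 [390.  217.5] [ 0.5296 -0.2418  0.    ]
top straightedge 0.84 [237.5 230.3] [0.4701 0.2789 0.003 ]
top straightedge_face 0.84 [244.8 231.4] [0.4677 0.2502 0.022 ]
top module_a 0.78 [356.8 214.4] [ 0.5368 -0.1276  0.    ]
top module_a 0.76 [373.3 218.4] [ 0.5248 -0.1846  0.    ]
top module_a 0.7 [389.7 216.1] [ 0.5343 -0.2407  0.    ]
top module_a 0.53 [336.4 216.4] [ 0.5278 -0.0577  0.    ]
top module_a 0.27 [321.2 168.5] [ 6.917e-01 -6.000e-04  0.000e+
[... 1303 characters left out ...]
.4678 0.    ]
side jar 0.63 [352.  263.8] [0.4658 0.2257 0.    ]
side jar 0.61 [238.8 259. ] [0.7689 0.237  0.    ]
side jar 0.59 [385.7 127.5] [ 0.3577 -0.4617  0.    ]
side jar 0.38 [338.  166.1] [ 0.5279 -0.1977  0.    ]
side insulator 0.59 [280.4 200.5] [ 0.6962 -0.0052 -0.    ]
side tray 0.57 [320.8 121.7] [ 0.6132 -0.4825  0.    ]
side tray 0.55 [322.9 174.9] [ 0.5754 -0.1446 -0.    ]
side tray 0.34 [335.3 192.7] [ 0.5282 -0.0575  0.    ]
1.1 [ 0.17979659 -0.59857426  0.22255765] [[-9.57735478e-01 -2.87650403e-01  1.16862549e-05]
 [-2.87650403e-01  9.57735477e-01 -3.89226467e-05]
 [ 3.77409181e-09 -4.06391556e-05 -9.99999999e-01]] [ 0.02082338  0.07154318 -0.00645915] 1.000046438151042
```

Run:
```python
import cv2
a=cv2.imread("pics/top0.png"); cv2.imwrite("pics/top0c.png",cv2.resize(a[110:270,150:470],None,fx=2.5,fy=2.5,interpolation=cv2.INTER_CUBIC))
```

```text
(no output)
```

View pics/top0c.png

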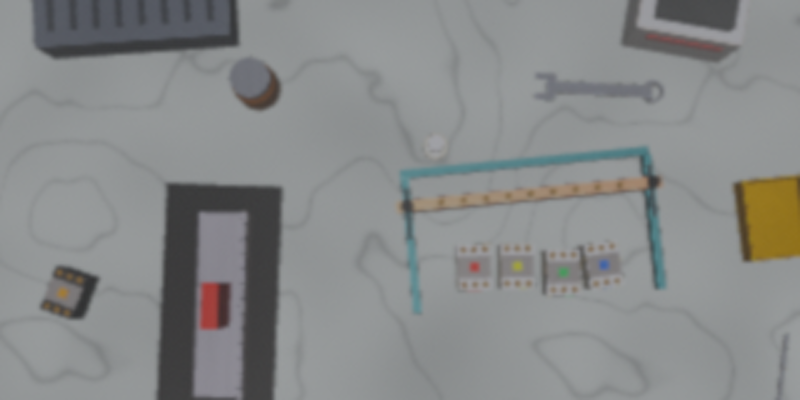

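View pics/side0.png

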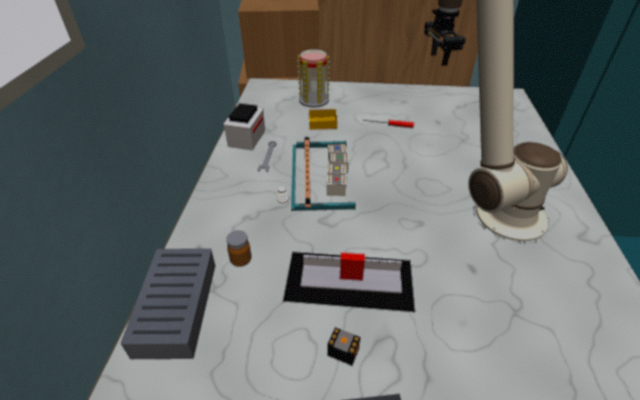

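The top view shows the straightedge along world x with its blade on the −y side. The four modules sit at crop (475–605, 265), short of the bar at crop y≈195, and the jig is turned by about 5°. The side view agrees. Next I'll refine the jig, mat and straightedge poses.

Run:
```python
from h import *
c=capture("top"); hsv=cv2.cvtColor(c["img"],cv2.COLOR_RGB2HSV); H,S,V=[hsv[...,i].astype(int) for i in range(3)]
yy,xx=np.mgrid[:400,:640]
def pts(m,z): return np.array([pix2w(c,p,z)[:2] for p in np.argwhere(m)[:,::-1]])
def line(P,n):
    l=cv2.fitLine(P.astype(np.float32),cv2.DIST_HUBER,0,.001,.001).ravel(); print(n,len(P),"mid",P.mean(0).round(4),"ang",np.degrees(np.arctan2(l[1],l[0])).round(2),"min",P.min(0).round(3),"max",P.max(0).round(3))
box=lambda x0,x1,y0,y1:(xx>=x0)&(xx<x1)&(yy>=y0)&(yy<y1)
teal=(H>80)&(H<100)&(S>90)
brown=(H>5)&(H<20)&(S>60)
line(pts(teal&box(310,330,196,250),.022),"cheekL"); line(pts(teal&box(403,420,190,250),.022),"cheekR")
line(pts(teal&box(318,402,165,185),.010),"tie"); line(pts(brown&box(315,410,178,198),.038),"bar")
red=((H<6)|(H>174))&(S>140)
line(pts(red&box(225,250,215,250)&(V>150),.089),"red top")
for n in("mat","straightedge","module_a"):
  for r in silhouettes("top",n)[:4]:
    P=pts(r["mask"],{"mat":.003,"straightedge":.003,"module_a":.05}[n])
    print(n,r["score"],[np.round(q,4).tolist() for q in cv2.minAreaRect((P).astype(np.float32))])
dark=(V<70)&box(205,270,175,290); line(pts(dark,.003),"dark")
```

```text
Traceback (most recent call last):
cv2.error: OpenCV(4.12.0) /io/opencv/modules/imgproc/src/linefit.cpp:618: error: (-215:Assertion failed) npoints2 >= 0 || npoints3 >= 0 in function 'fitLine'
```

```bash
cat > m.py <<'E'
from h import *
c=capture("top"); hsv=cv2.cvtColor(c["img"],cv2.COLOR_RGB2HSV); H,S,V=[hsv[...,i].astype(int) for i in range(3)]
print(hsv[210,310:320].tolist(), hsv[186,365].tolist(), hsv[240,215].tolist())
yy,xx=np.mgrid[:400,:640]
def pts(m,z): return np.array([pix2w(c,p,z)[:2] for p in np.argwhere(m)[:,::-1]])
def line(P,n):
    if len(P)<5: print(n,"none");return
    l=cv2.fitLine(P.astype(np.float32),cv2.DIST_HUBER,0,.001,.001).ravel(); print(n,len(P),"mid",P.mean(0).round(4),"ang",np.degrees(np.arctan2(l[1],l[0])).round(2),"min",P.min(0).round(3),"max",P.max(0).round(3))
box=lambda x0,x1,y0,y1:(xx>=x0)&(xx<x1)&(yy>=y0)&(yy<y1)
teal=(H>78)&(H<102)&(S>55)
brown=(H>5)&(H<22)&(S>50)
line(pts(teal&box(308,330,196,250),.022),"cheekL"); line(pts(teal&box(403,420,190,250),.022),"cheekR")
line(pts(teal&box(318,402,165,185),.010),"tie"); line(pts(brown&box(315,410,178,198),.038),"bar")
red=((H<6)|(H>174))&(S>140)
line(pts(red&box(225,250,215,250)&(V>150),.089),"red top")
for n in("mat","straightedge","module_a"):
  for r in silhouettes("top",n)[:4]:
    P=pts(r["mask"],{"mat":.003,"straightedge":.003,"module_a":.05}[n])
    print(n,r["score"],[np.round(q,4).tolist() for q in cv2.minAreaRect((P).astype(np.float32))])
dark=(V<70)&box(205,270,175,290); line(pts(dark,.003),"dark")
E
python3 m.py
```

```text
[[90, 5, 151], [96, 8, 152], [96, 25, 152], [93, 62, 148], [93, 85, 144], [93, 74, 142], [95, 42, 147], [94, 12, 152], [98, 7, 154], [90, 7, 154]] [15, 69, 160] [150, 4, 65]
cheekL 83 mid [0.5149 0.0151] ang 7.1 min [0.466 0.007] max [0.564 0.023]
cheekR 121 mid [ 0.5633 -0.3114] ang 8.11 min [ 0.51  -0.322] max [ 0.624 -0.3  ]
tie 253 mid [ 0.6736 -0.1318] ang -82.75 min [ 0.65  -0.275] max [0.697 0.01 ]
bar 387 mid [ 0.6278 -0.1444] ang -82.74 min [ 0.603 -0.296] max [0.653 0.018]
red top 79 mid [0.4653 0.2743] ang 0.12 min [0.441 0.267] max [0.492 0.281]
mat 0.67 [[0.4709, 0.2784], [0.1604, 0.3196], 89.9777]
straightedge 0.97 [[0.4658, 0.2738], [0.2521, 0.0762], 0.2308]
module_a 0.77 [[0.5238, -0.1797], [0.0626, 0.053], 1.729]
module_a 0.67 [[0.5268, -0.0623], [0.0561, 0.0496], 1.73]
module_a 0.66 [[0.5302, -0.1199], [0.0596, 0.0463], 1.4598]
module_a 0.57 [[0.5344, -0.2323], [0.0591, 0.0528], 10.5168]
dark 2334 mid [0.4755 0.2822] ang -4.04 min [0.317 0.204] max [0.627 0.355]
```

Request:
step_arm:
  linear:
    - [0, 0, 0]
    - [0, 0, 0]
    - [-28, 49, 0]
    - [-28, 49, 0]
    - [-28, 49, 0]
    - [-28, 49, 0]
    - [-28, 49, 0]
    - [-28, 49, 0]
    - [-28, 49, 0]
    - [-28, 49, 0]
  delta_rot:
    - [0, 0, 0.1459]
    - [0, 0, 0.1459]
    - [0, 0, 0]
    - [0, 0, 0]
    - [0, 0, 0]
    - [0, 0, 0]
    - [0, 0, 0]
    - [0, 0, 0]
    - [0, 0, 0]
    - [0, 0, 0]
  grip: [87, 87, 87, 87, 87, 87, 87, 87, 87, 87]

```text
time_s: 2.6
tcp_pos: [0.4046, -0.2049, 0.223]
ee_rot: [[-1.0, -0.0, 0.001], [-0.0, 1.0, -0.0], [-0.001, -0.0, -1.0]]
wrist_force: [0.5, 0.2, -0.1]
gripper_width: 0.998
gripper_force: 0.0
```

Request:
step_arm:
  linear:
    - [-28, 49, 0]
    - [-4, 54, 3]
    - [-4, 54, 3]
    - [-4, 54, 3]
    - [-4, 54, 3]
    - [-4, 54, 3]
    - [-4, 54, 3]
    - [-4, 54, 3]
    - [-4, 54, 0]
    - [0, 0, 0]
  delta_rot:
    - [0, 0, 0]
    - [0, 0, 0]
    - [0, 0, 0]
    - [0, 0, 0]
    - [0, 0, 0]
    - [0, 0, 0]
    - [0, 0, 0]
    - [0, 0, 0]
    - [0, 0, 0]
    - [0, 0, 0]
  grip: [87, 87, 87, 87, 87, 87, 87, 87, 87, 87]

```text
time_s: 3.85
tcp_pos: [0.464, 0.2777, 0.2011]
ee_rot: [[-1.0, -0.004, 0.0], [-0.004, 1.0, 0.0], [-0.0, 0.0, -1.0]]
wrist_force: [0.0, -0.1, -0.2]
gripper_width: 0.996
gripper_force: 0.0
```

```bash
cat >> h.py <<'E'
def wrist():
    s=sense(); c=capture("wrist"); T=np.eye(4); T[:3,:3]=s["ee_rot"]; T[:3,3]=s["tcp_pos"]
    c["world_to_cam"]=np.linalg.inv(T@c["mount"]); return s,c
E
cat > w.py <<'E'
from h import *; import sys
s,c=wrist(); print(s["time_s"],s["tcp_pos"],np.degrees(np.arctan2(s["ee_rot"][1][0],s["ee_rot"][0][0])),s["joints"],s["wrist_force"],s["gripper_width"]); print(c["mount"].round(3).tolist(),c["fx"],[k for k in c])
cv2.imwrite("pics/%s.png"%sys.argv[1],c["img"][:,:,::-1])
for l,z in [("mat",0),("straightedge",.003),("straightedge_face",.022)]:
    for r in landmark_of("wrist",l)[:2]: print(l,round(r["score"],2),np.round(r["point"],1),pix2w(c,r["point"],z).round(4))
hsv=cv2.cvtColor(c["img"],cv2.COLOR_RGB2HSV).astype(int)
m=((hsv[...,0]<6)|(hsv[...,0]>174))&(hsv[...,1]>140)
P=np.array([pix2w(c,p,.089)[:2] for p in np.argwhere(m)[:,::-1]],np.float32); print("red",len(P),cv2.minAreaRect(P),P.min(0),P.max(0))
E
python3 w.py w1
```

```text
3.85 [0.46402321 0.2776975  0.20113134] -179.77776752644226 [ 4.80918343e+01  1.48339657e+01 -1.33326105e+01  1.03475515e-02
 -6.18114815e+01 -1.37874486e+02] [ 0.01699394 -0.14983504 -0.21991793] 0.9961994511967138
[[-0.0, 0.968, 0.252, 0.07], [1.0, 0.0, -0.0, 0.0], [-0.0, 0.252, -0.968, -0.162], [0.0, 0.0, 0.0, 1.0]] 308.20103626186614 ['img', 'fx', 'fy', 'cx', 'cy', 'mount', 'world_to_cam']
straightedge 0.7 [311.7 177.2] [0.4636 0.2709 0.003 ]
straightedge_face 0.65 [282.7 180. ] [0.4632 0.2386 0.022 ]
red 1567 ((0.5840901136398315, 0.15986347198486328), (0.269231915473938, 0.3525359332561493), 10.160398483276367) [ 0.4278658  -0.02412047] [0.69711477 0.35570133]
```

View pics/w1.png

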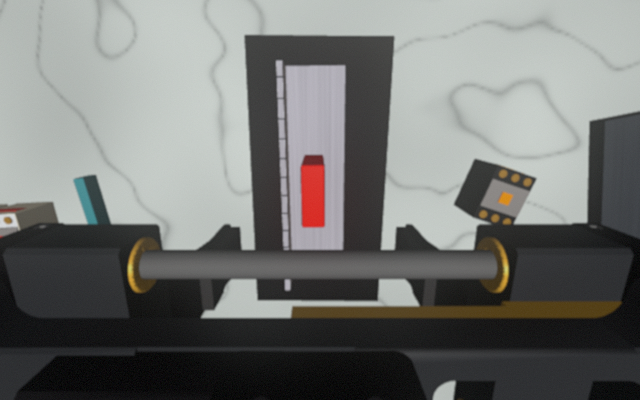

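The wrist picture shows the handle's red top at columns 301–325, rows 165–227. The mat's corners are near (246,36), (393,36), (378,299) and (258,299).

Run:
```python
from h import *
s,c=wrist(); hsv=cv2.cvtColor(c["img"],cv2.COLOR_RGB2HSV).astype(int)
yy,xx=np.mgrid[:400,:640]; b=(xx>290)&(xx<340)&(yy>140)&(yy<240)
m=((hsv[...,0]<6)|(hsv[...,0]>174))&(hsv[...,1]>140)&b&(hsv[...,2]>190)
print(len(m.nonzero()[0]), hsv[150:170:2,313].tolist())
P=np.array([pix2w(c,p,.089)[:2] for p in np.argwhere(m)[:,::-1]],np.float32); print("red",cv2.minAreaRect(P),P.min(0),P.max(0))
# blade/plate edges columns by row
g=c["img"].mean(2)
for r in (100,130,240): print(r,[int(v) for v in g[r,240:400:2]])
for p in [(246,36),(393,36),(378,299),(258,299)]: print(pix2w(c,p,.003).round(4))
```

```text
1352 [[132, 14, 184], [128, 11, 184], [161, 17, 162], [179, 114, 110], [1, 143, 102], [179, 142, 104], [0, 141, 103], [0, 153, 117], [0, 196, 199], [1, 192, 219]]
red ((0.46490800380706787, 0.2732734978199005), (0.057185765355825424, 0.020014692097902298), 0.4338110089302063) [0.43637615 0.2631608 ] [0.49343148 0.28348953]
100 [204, 204, 202, 204, 204, 190, 83, 63, 65, 64, 62, 63, 62, 62, 63, 61, 60, 60, 61, 61, 76, 153, 170, 157, 88, 142, 182, 182, 184, 182, 187, 181, 178, 180, 178, 180, 181, 181, 180, 181, 180, 176, 176, 178, 175, 179, 175, 176, 181, 179, 176, 179, 178, 180, 127, 62, 62, 60, 62, 60, 62, 60, 58, 62, 62, 62, 61, 63, 61, 63, 62, 63, 60, 65, 62, 64, 69, 167, 192, 193]
130 [203, 203, 203, 203, 204, 205, 149, 66, 63, 61, 62, 62, 61, 61, 62, 60, 59, 60, 61, 61, 57, 108, 175, 177, 132, 102, 172, 182, 181, 181, 183, 179, 181, 179, 179, 178, 181, 179, 181, 180, 179, 176, 173, 178, 174, 175, 172, 175, 181, 177, 175, 177, 177, 173, 102, 57, 58, 58, 58, 60, 59, 61, 59, 59, 59, 59, 63, 61, 59, 59, 59, 62, 63, 63, 62, 67, 163, 189, 189, 188]
240 [104, 187, 190, 188, 189, 189, 188, 189, 189, 125, 46, 51, 52, 50, 53, 51, 50, 48, 51, 51, 52, 51, 47, 85, 166, 177, 130, 110, 174, 173, 177, 177, 175, 172, 171, 174, 174, 175, 172, 171, 176, 172, 169, 174, 174, 176, 173, 176, 179, 172, 170, 175, 178, 133, 52, 44, 47, 48, 47, 48, 48, 48, 47, 49, 47, 45, 48, 46, 47, 49, 47, 46, 89, 182, 195, 196, 199, 183, 70, 43]
[0.3102 0.1975 0.003 ]
[0.3103 0.3541 0.003 ]
[0.6269 0.3534 0.003 ]
[0.6268 0.1947 0.003 ]
```

Request:
step_arm:
  linear:
    - [-1, -4.4, 50]
    - [0, 0, 50]
    - [0, 0, 30]
    - [0, 0, 20]
    - [0, 0, 0]
    - [0, 0, 0]
  delta_rot:
    - [0, 0, 0]
    - [0, 0, 0]
    - [0, 0, 0]
    - [0, 0, 0]
    - [0, 0, 0]
    - [0, 0, 0]
  grip: [87, 87, 87, 87, 50, 30]

```text
time_s: 4.85
tcp_pos: [0.4656, 0.27, 0.0527]
ee_rot: [[-1.0, 0.001, 0.002], [0.001, 1.0, 0.001], [-0.002, 0.001, -1.0]]
wrist_force: [0.5, -0.4, 0.2]
gripper_width: 0.85
gripper_force: 0.0
```

Request:
step_arm:
  linear:
    - [0, 0, 0]
    - [0, 0, 0]
    - [0, 0, 0]
    - [0, 0, 0]
  delta_rot:
    - [0, 0, 0]
    - [0, 0, 0]
    - [0, 0, 0]
    - [0, 0, 0]
  grip: [15, 10, 10, 10]

```text
time_s: 5.35
tcp_pos: [0.4648, 0.2701, 0.0517]
ee_rot: [[-1.0, -0.0, 0.0], [-0.0, 1.0, 0.0], [-0.0, 0.0, -1.0]]
wrist_force: [-0.9, 0.8, -0.5]
gripper_width: 0.398
gripper_force: 0.0
```

Request:
step_arm:
  linear:
    - [0, 3, 0]
    - [0, 0, 0]
    - [0, 0, 0]
    - [0, 0, 0]
  delta_rot:
    - [0, 0, 0]
    - [0, 0, 0]
    - [0, 0, 0]
    - [0, 0, 0]
  grip: [10, 10, 10, 10]

```text
time_s: 5.85
tcp_pos: [0.4649, 0.2733, 0.0516]
ee_rot: [[-1.0, 0.0, 0.0], [0.0, 1.0, 0.0], [-0.0, 0.0, -1.0]]
wrist_force: [-0.5, 1.0, -0.2]
gripper_width: 0.244
gripper_force: 29.9
```

Request:
step_arm:
  linear:
    - [0, 0, -25]
    - [0, 0, -50]
    - [3.8, -54.4, 0]
    - [3.8, -54.4, 0]
    - [3.8, -54.4, 0]
    - [3.8, -54.4, 0]
    - [3.8, -54.4, 0]
    - [3.8, -54.4, 0]
    - [3.8, -54.4, 0]
    - [3.8, -54.4, 0]
  delta_rot:
    - [0, 0, 0]
    - [0, 0, 0]
    - [0, 0, 0]
    - [0, 0, 0]
    - [0, 0, 0]
    - [0, 0, 0]
    - [0, 0, 0]
    - [0, 0, 0]
    - [0, 0, 0]
    - [0, 0, 0]
  grip: [10, 10, 10, 10, 10, 10, 10, 10, 10, 10]

```text
time_s: 7.1
tcp_pos: [0.4332, -0.1638, 0.1259]
ee_rot: [[-1.0, 0.0, -0.002], [0.0, 1.0, 0.0], [0.002, 0.0, -1.0]]
wrist_force: [0.9, 0.2, -2.9]
gripper_width: 0.253
gripper_force: 30.0
```

Request:
step_arm:
  linear:
    - [0, 0, 0]
    - [0, 0, 0]
    - [0, 0, 0]
    - [0, 0, 0]
    - [0, 0, 0]
    - [0, 0, 0]
    - [0, 0, 0]
    - [0, 0, 0]
    - [0, 0, 0]
    - [0, 0, 0]
  delta_rot:
    - [0, 0, -0.1697]
    - [0, 0, -0.1697]
    - [0, 0, -0.1697]
    - [0, 0, -0.1697]
    - [0, 0, -0.1697]
    - [0, 0, -0.1697]
    - [0, 0, -0.1697]
    - [0, 0, -0.1697]
    - [0, 0, -0.1697]
    - [0, 0, -0.17]
  grip: [10, 10, 10, 10, 10, 10, 10, 10, 10, 10]

```text
time_s: 8.35
tcp_pos: [0.4332, -0.1621, 0.1256]
ee_rot: [[0.131, -0.991, -0.003], [-0.991, -0.131, 0.001], [-0.001, 0.003, -1.0]]
wrist_force: [0.1, -0.1, -4.1]
gripper_width: 0.251
gripper_force: 30.0
```

Request:
step_arm:
  linear:
    - [0, 0, 0]
    - [0, 0, 0]
    - [0, 0, 0]
  delta_rot:
    - [0, 0, 0]
    - [0, 0, 0]
    - [0, 0, 0]
  grip: [10, 10, 10]

```text
time_s: 8.72
tcp_pos: [0.4342, -0.1621, 0.1264]
ee_rot: [[0.125, -0.992, -0.001], [-0.992, -0.125, 0.0], [-0.0, 0.001, -1.0]]
wrist_force: [0.6, -0.3, -4.0]
gripper_width: 0.251
gripper_force: 30.0
```

```bash
cat > v.py <<'E'
from h import *; import sys
s=sense(); R=np.array(s["ee_rot"]); p=np.array(s["tcp_pos"]); th=np.radians(7.25); ux=np.array([np.cos(th),np.sin(th)]); uy=np.array([-ux[1],ux[0]]); o=np.array([.5882,-.1419])
print(s["time_s"],p.round(4),"jig xy mm",1e3*np.array([(p[:2]-o)@ux,(p[:2]-o)@uy]).round(4),"heading",np.degrees(np.arctan2(-R[1,1],-R[0,1])).round(2),"F",np.round(s["wrist_force"],2),"Fjx",np.array(s["wrist_force"])[:2]@ux,"M",np.round(s["moment"],2),"w",s["gripper_width"])
if len(sys.argv)>1:
    c=capture("top"); cv2.imwrite("pics/%s.png"%sys.argv[1],cv2.resize(c["img"][150:270,290:430,::-1],None,fx=5,fy=5,interpolation=cv2.INTER_CUBIC))
E
python3 v.py t1
```

```text
8.725 [ 0.4342 -0.1621  0.1264] jig xy mm [-155.3   -0.6] heading 7.17 F [ 0.59 -0.28 -3.96] Fjx 0.5532923006963847 M [0.01 0.17 0.02] w 0.25060778689622043
```

View pics/t1.png

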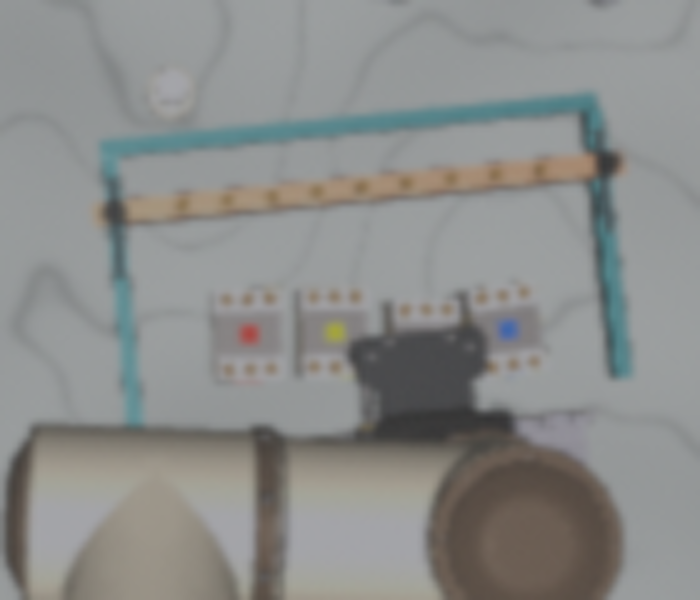

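The blade is behind all four modules, clear of them and between the cheeks. I'll lower it to just above the table.

Request:
step_arm:
  linear:
    - [0, 0, 40]
    - [0, 0, 26]
    - [0, 0, 10.5]
    - [0, 0, 0]
    - [0, 0, 0]
  delta_rot:
    - [0, 0, 0]
    - [0, 0, 0]
    - [0, 0, 0]
    - [0, 0, 0]
    - [0, 0, 0]
  grip: [10, 10, 10, 10, 10]

```text
time_s: 9.4
tcp_pos: [0.4354, -0.1622, 0.0509]
ee_rot: [[0.126, -0.992, 0.002], [-0.992, -0.126, -0.0], [0.0, -0.002, -1.0]]
wrist_force: [-0.3, -0.3, -2.7]
gripper_width: 0.252
gripper_force: 30.0
```

Request:
step_arm:
  linear:
    - [0, -4, 0]
    - [0, -4, 0]
    - [0, -4, 0]
    - [0, -3, 0]
    - [0, -3, 0]
    - [0, -3, 0]
    - [0, -3, 0]
    - [0, -3, 0]
    - [0, -3, 0]
    - [0, -3, 0]
  delta_rot:
    - [0, 0, 0]
    - [0, 0, 0]
    - [0, 0, 0]
    - [0, 0, 0]
    - [0, 0, 0]
    - [0, 0, 0]
    - [0, 0, 0]
    - [0, 0, 0]
    - [0, 0, 0]
    - [0, 0, 0]
  grip: [10, 10, 10, 10, 10, 10, 10, 10, 10, 10]

```text
time_s: 10.65
tcp_pos: [0.4671, -0.158, 0.0499]
ee_rot: [[0.126, -0.992, -0.0], [-0.992, -0.126, 0.0], [-0.0, 0.0, -1.0]]
wrist_force: [-0.9, -1.0, -4.2]
gripper_width: 0.247
gripper_force: 30.1
```

```bash
python3 v.py
```

```text
10.65 [ 0.4671 -0.158   0.0499] jig xy mm [-122.1   -0.7] heading 7.24 F [-0.92 -1.02 -4.16] Fjx -1.036667585821531 M [-0.    0.44 -0.07] w 0.24748852436845084
```

Request:
step_arm:
  linear:
    - [0, -3, 0]
    - [0, -3, 0]
    - [0, -3, 0]
    - [0, -3, 0]
    - [0, -3, 0]
    - [0, -3, 0]
    - [0, -3, 0]
    - [0, -3, 0]
    - [0, -3, 0]
    - [0, -3, 0]
  delta_rot:
    - [0, 0, 0]
    - [0, 0, 0]
    - [0, 0, 0]
    - [0, 0, 0]
    - [0, 0, 0]
    - [0, 0, 0]
    - [0, 0, 0]
    - [0, 0, 0]
    - [0, 0, 0]
    - [0, 0, 0]
  grip: [10, 10, 10, 10, 10, 10, 10, 10, 10, 10]

```text
time_s: 11.9
tcp_pos: [0.4971, -0.1542, 0.05]
ee_rot: [[0.126, -0.992, -0.0], [-0.992, -0.126, 0.0], [-0.0, 0.0, -1.0]]
wrist_force: [-1.1, -0.5, -4.2]
gripper_width: 0.25
gripper_force: 30.1
```

Request:
step_arm:
  linear:
    - [0, -2, 0]
    - [0, -2, 0]
    - [0, -2, 0]
    - [0, -2, 0]
    - [0, -1, 0]
    - [0, 0, 0]
  delta_rot:
    - [0, 0, 0]
    - [0, 0, 0]
    - [0, 0, 0]
    - [0, 0, 0]
    - [0, 0, 0]
    - [0, 0, 0]
  grip: [10, 10, 10, 10, 10, 10]

```text
time_s: 12.65
tcp_pos: [0.506, -0.1531, 0.0501]
ee_rot: [[0.126, -0.992, 0.0], [-0.992, -0.126, -0.0], [0.0, -0.0, -1.0]]
wrist_force: [-2.1, -0.6, -5.4]
gripper_width: 0.247
gripper_force: 30.1
```

```bash
python3 v.py t2; python3 m.py | grep -E "^(module|bar|cheek|tie)"
```

```text
12.65 [ 0.506  -0.1531  0.0501] jig xy mm [-82.9  -0.7] heading 7.25 F [-2.09 -0.61 -5.45] Fjx -2.1507554316644044 M [-0.09  0.79 -0.03] w 0.24651360463500652
cheekL none
cheekR 121 mid [ 0.5633 -0.3113] ang 8.26 min [ 0.51  -0.322] max [ 0.624 -0.3  ]
tie 254 mid [ 0.6737 -0.1321] ang -82.77 min [ 0.65  -0.275] max [0.697 0.01 ]
bar 390 mid [ 0.6277 -0.1444] ang -82.78 min [ 0.603 -0.296] max [0.653 0.018]
module_a 0.63 [[0.576, -0.1038], [0.0331, 0.0298], 1.7354]
module_a 0.57 [[0.5831, -0.2278], [0.053, 0.0529], 1.7351]
```

View pics/t2.png

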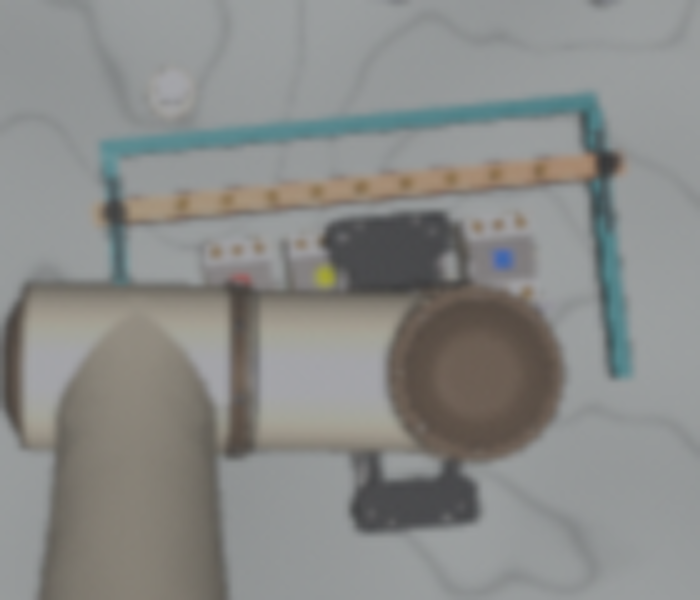

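The row is parallel to the bar, with about 20 mm left at d's front edge (y≈213 against bar edge y≈180). I'll go on more slowly.

Request:
step_arm:
  linear:
    - [0, -1.5, 0]
    - [0, -1.5, 0]
    - [0, -1.5, 0]
    - [0, -1.5, 0]
    - [0, -1.5, 0]
    - [0, -1.5, 0]
    - [0, -1, 0]
    - [0, -1, 0]
    - [0, -1, 0]
    - [0, -1, 0]
  delta_rot:
    - [0, 0, 0]
    - [0, 0, 0]
    - [0, 0, 0]
    - [0, 0, 0]
    - [0, 0, 0]
    - [0, 0, 0]
    - [0, 0, 0]
    - [0, 0, 0]
    - [0, 0, 0]
    - [0, 0, 0]
  grip: [10, 10, 10, 10, 10, 10, 10, 10, 10, 10]

```text
time_s: 14.15
tcp_pos: [0.5187, -0.1514, 0.0501]
ee_rot: [[0.126, -0.992, -0.0], [-0.992, -0.126, 0.0], [-0.0, 0.0, -1.0]]
wrist_force: [-2.6, -1.4, -1.5]
gripper_width: 0.252
gripper_force: 30.1
```

Request:
step_arm:
  linear:
    - [0, -0.5, 0]
    - [0, -0.5, 0]
  delta_rot:
    - [0, 0, 0]
    - [0, 0, 0]
  grip: [10, 10]

```text
time_s: 14.4
tcp_pos: [0.5197, -0.1513, 0.05]
ee_rot: [[0.126, -0.992, -0.0], [-0.992, -0.126, 0.0], [-0.0, 0.0, -1.0]]
wrist_force: [-3.8, -1.2, -2.3]
gripper_width: 0.255
gripper_force: 30.1
```

Request:
step_arm:
  linear:
    - [0, -0.5, 0]
    - [0, -0.5, 0]
  delta_rot:
    - [0, 0, 0]
    - [0, 0, 0]
  grip: [10, 10]

```text
time_s: 14.65
tcp_pos: [0.5208, -0.1512, 0.05]
ee_rot: [[0.126, -0.992, 0.0], [-0.992, -0.126, 0.0], [-0.0, -0.0, -1.0]]
wrist_force: [-2.2, -0.8, -2.4]
gripper_width: 0.253
gripper_force: 30.1
```

Request:
step_arm:
  linear:
    - [0, -0.5, 0]
    - [0, -0.5, 0]
  delta_rot:
    - [0, 0, 0]
    - [0, 0, 0]
  grip: [10, 10]

```text
time_s: 14.9
tcp_pos: [0.5218, -0.151, 0.05]
ee_rot: [[0.126, -0.992, 0.0], [-0.992, -0.126, 0.0], [-0.0, -0.0, -1.0]]
wrist_force: [-3.2, 0.1, -0.7]
gripper_width: 0.251
gripper_force: 30.1
```

Request:
step_arm:
  linear:
    - [0, -0.5, 0]
    - [0, -0.5, 0]
  delta_rot:
    - [0, 0, 0]
    - [0, 0, 0]
  grip: [10, 10]

```text
time_s: 15.15
tcp_pos: [0.5227, -0.1509, 0.05]
ee_rot: [[0.126, -0.992, -0.0], [-0.992, -0.126, 0.0], [-0.0, 0.0, -1.0]]
wrist_force: [-2.7, -0.9, -1.6]
gripper_width: 0.249
gripper_force: 30.1
```

Request:
step_arm:
  linear:
    - [0, -0.5, 0]
    - [0, -0.5, 0]
  delta_rot:
    - [0, 0, 0]
    - [0, 0, 0]
  grip: [10, 10]

```text
time_s: 15.4
tcp_pos: [0.5238, -0.1508, 0.0501]
ee_rot: [[0.126, -0.992, 0.0], [-0.992, -0.126, 0.0], [-0.0, -0.0, -1.0]]
wrist_force: [-2.8, 0.0, -2.3]
gripper_width: 0.25
gripper_force: 30.1
```

```bash
python3 v.py
```

```text
15.4 [ 0.5238 -0.1508  0.0501] jig xy mm [-65.   -0.7] heading 7.25 F [-2.76  0.03 -2.28] Fjx -2.7325134015588235 M [-0.17  1.16  0.  ] w 0.2504415831923903
```

Request:
step_arm:
  linear:
    - [0, -0.5, 0]
    - [0, -0.3, 0]
  delta_rot:
    - [0, 0, 0]
    - [0, 0, 0]
  grip: [10, 10]

```text
time_s: 15.65
tcp_pos: [0.5246, -0.1507, 0.0501]
ee_rot: [[0.126, -0.992, 0.0], [-0.992, -0.126, -0.0], [0.0, -0.0, -1.0]]
wrist_force: [-3.1, -0.6, -2.1]
gripper_width: 0.252
gripper_force: 30.1
```

Request:
step_arm:
  linear:
    - [0, -0.5, 0]
    - [0, -0.3, 0]
  delta_rot:
    - [0, 0, 0]
    - [0, 0, 0]
  grip: [10, 10]

```text
time_s: 15.9
tcp_pos: [0.5253, -0.1506, 0.05]
ee_rot: [[0.126, -0.992, -0.0], [-0.992, -0.126, -0.0], [-0.0, 0.0, -1.0]]
wrist_force: [-4.0, 0.1, -1.3]
gripper_width: 0.249
gripper_force: 30.1
```

Request:
step_arm:
  linear:
    - [0, -0.5, 0]
    - [0, -0.3, 0]
  delta_rot:
    - [0, 0, 0]
    - [0, 0, 0]
  grip: [10, 10]

```text
time_s: 16.15
tcp_pos: [0.5253, -0.1506, 0.05]
ee_rot: [[0.126, -0.992, -0.002], [-0.992, -0.126, 0.0], [-0.0, 0.002, -1.0]]
wrist_force: [-5.2, -2.1, -0.3]
gripper_width: 0.25
gripper_force: 30.1
```

The TCP has stopped while the force rises, so the bar is taking the load. I'll add a small press and hold.

Request:
step_arm:
  linear:
    - [0, -0.3, 0]
    - [0, 0, 0]
  delta_rot:
    - [0, 0, 0]
    - [0, 0, 0]
  grip: [10, 10]

```text
time_s: 16.4
tcp_pos: [0.5254, -0.1506, 0.0499]
ee_rot: [[0.126, -0.992, -0.002], [-0.992, -0.126, -0.0], [-0.0, 0.002, -1.0]]
wrist_force: [-5.9, -1.0, -0.6]
gripper_width: 0.249
gripper_force: 30.1
```

```bash
python3 v.py; python3 v.py
```

```text
16.4 [ 0.5254 -0.1506  0.0499] jig xy mm [-63.4  -0.7] heading 7.24 F [-5.91 -0.98 -0.58] Fjx -5.984972899572038 M [-0.25  1.79  0.07] w 0.2488153963059466
16.4 [ 0.5254 -0.1506  0.0499] jig xy mm [-63.4  -0.7] heading 7.24 F [-5.91 -0.98 -0.58] Fjx -5.984972899572038 M [-0.25  1.79  0.07] w 0.2488153963059466
```

Request:
step_arm:
  linear:
    - [0, -0.5, 0]
    - [0, 0, 0]
  delta_rot:
    - [0, 0, 0]
    - [0, 0, 0]
  grip: [10, 10]

```text
time_s: 16.65
tcp_pos: [0.5253, -0.1506, 0.0498]
ee_rot: [[0.126, -0.992, -0.003], [-0.992, -0.126, 0.0], [-0.0, 0.003, -1.0]]
wrist_force: [-6.5, -1.5, -0.4]
gripper_width: 0.25
gripper_force: 30.1
```

Request:
step_arm:
  linear:
    - [0, -0.5, 0]
    - [0, 0, 0]
    - [0, 0, 0]
  delta_rot:
    - [0, 0, 0]
    - [0, 0, 0]
    - [0, 0, 0]
  grip: [10, 10, 10]

```text
time_s: 17.02
tcp_pos: [0.5254, -0.1505, 0.0498]
ee_rot: [[0.126, -0.992, -0.004], [-0.992, -0.126, 0.0], [-0.001, 0.004, -1.0]]
wrist_force: [-7.2, -1.5, 0.6]
gripper_width: 0.247
gripper_force: 30.1
```

```bash
python3 v.py
```

```text
17.025 [ 0.5254 -0.1505  0.0498] jig xy mm [-63.4  -0.6] heading 7.22 F [-7.24 -1.48  0.61] Fjx -7.364716722546109 M [-0.37  2.23  0.08] w 0.2474988988426732
```

Request:
step_arm:
  linear:
    - [0, -0.6, 0]
    - [0, -0.4, 0]
    - [0, 0, 0]
    - [0, 0, 0]
  delta_rot:
    - [0, 0, 0]
    - [0, 0, 0]
    - [0, 0, 0]
    - [0, 0, 0]
  grip: [10, 10, 10, 10]

```text
time_s: 17.52
tcp_pos: [0.5254, -0.1506, 0.0496]
ee_rot: [[0.126, -0.992, -0.006], [-0.992, -0.126, -0.0], [-0.001, 0.006, -1.0]]
wrist_force: [-8.2, -1.2, 1.1]
gripper_width: 0.251
gripper_force: 30.1
```

```bash
python3 v.py
```

```text
17.525 [ 0.5254 -0.1506  0.0496] jig xy mm [-63.4  -0.7] heading 7.21 F [-8.15 -1.2   1.13] Fjx -8.237654150482877 M [-0.42  2.59  0.02] w 0.2505616095940367
```

Request:
step_arm:
  linear:
    - [0, 1, 0]
    - [0, 1, 0]
    - [0, 1, 0]
    - [0, 1, 0]
    - [0, 2, 0]
    - [0, 4, 0]
    - [0, 8, 0]
    - [0, 12, 0]
    - [0, 20, 0]
    - [0, 20, 0]
  delta_rot:
    - [0, 0, 0]
    - [0, 0, 0]
    - [0, 0, 0]
    - [0, 0, 0]
    - [0, 0, 0]
    - [0, 0, 0]
    - [0, 0, 0]
    - [0, 0, 0]
    - [0, 0, 0]
    - [0, 0, 0]
  grip: [10, 10, 10, 10, 10, 10, 10, 10, 10, 10]

```text
time_s: 18.77
tcp_pos: [0.4577, -0.1592, 0.0501]
ee_rot: [[0.126, -0.992, 0.0], [-0.992, -0.126, 0.0], [-0.0, -0.0, -1.0]]
wrist_force: [-1.2, -0.3, -3.9]
gripper_width: 0.245
gripper_force: 30.0
```

Request:
step_arm:
  linear:
    - [0, 20, 0]
    - [0, 0, -10]
    - [0, 0, -30]
    - [0, 0, -37]
    - [0, 0, 0]
  delta_rot:
    - [0, 0, 0]
    - [0, 0, 0]
    - [0, 0, 0]
    - [0, 0, 0]
    - [0, 0, 0]
  grip: [10, 10, 10, 10, 10]

```text
time_s: 19.4
tcp_pos: [0.4425, -0.1618, 0.1308]
ee_rot: [[0.127, -0.992, 0.01], [-0.992, -0.127, -0.001], [0.002, -0.01, -1.0]]
wrist_force: [0.2, 0.2, -3.3]
gripper_width: 0.25
gripper_force: 30.0
```

```bash
python3 v.py t3; python3 m.py | grep -E "^(module|bar|cheek|tie)"
```

```text
19.4 [ 0.4425 -0.1618  0.1308] jig xy mm [-147.    -1.3] heading 7.31 F [ 0.17  0.16 -3.31] Fjx 0.18374945206773616 M [0.06 0.16 0.02] w 0.2500138526029173
cheekL 76 mid [0.5179 0.0154] ang 7.32 min [0.473 0.007] max [0.564 0.023]
cheekR 120 mid [ 0.5629 -0.3114] ang 8.18 min [ 0.51  -0.322] max [ 0.624 -0.3  ]
tie 250 mid [ 0.6738 -0.1334] ang -82.77 min [ 0.654 -0.275] max [0.697 0.009]
bar 356 mid [ 0.6284 -0.1461] ang -82.8 min [ 0.603 -0.296] max [0.653 0.018]
module_a 0.86 [[0.5998, -0.2253], [0.0614, 0.0534], 7.5181]
module_a 0.63 [[0.5779, -0.0559], [0.0597, 0.0463], 1.7404]
module_a 0.56 [[0.5862, -0.1086], [0.0597, 0.053], 1.741]
module_a 0.51 [[0.5925, -0.1685], [0.0612, 0.0505], 7.036]
```

View pics/t3.png

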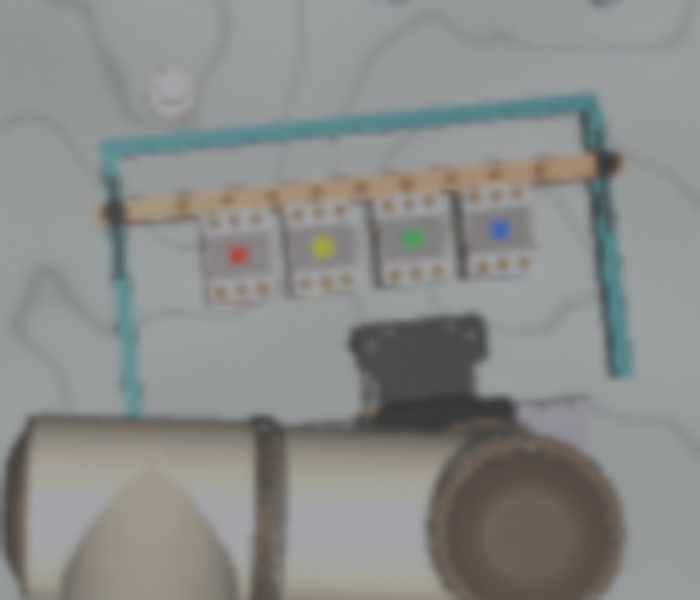

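The top view shows all four tags on one line parallel to the bar, at (238,255), (322,247), (413,238) and (500,230), with their fronts against it. Now I'll take the straightedge back to the mat.

Request:
step_arm:
  linear:
    - [0, 0, 0]
    - [0, 0, 0]
    - [0, 0, 0]
    - [0, 0, 0]
    - [0, 0, 0]
    - [0, 0, 0]
    - [0, 0, 0]
    - [0, 0, 0]
    - [0, 0, 0]
    - [0, 0, 0]
  delta_rot:
    - [0, 0, 0.1697]
    - [0, 0, 0.1697]
    - [0, 0, 0.1697]
    - [0, 0, 0.1697]
    - [0, 0, 0.1697]
    - [0, 0, 0.1697]
    - [0, 0, 0.1697]
    - [0, 0, 0.1697]
    - [0, 0, 0.1697]
    - [0, 0, 0.17]
  grip: [10, 10, 10, 10, 10, 10, 10, 10, 10, 10]

```text
time_s: 20.9
tcp_pos: [0.4385, -0.1615, 0.1259]
ee_rot: [[-1.0, 0.006, -0.002], [0.006, 1.0, 0.0], [0.003, 0.0, -1.0]]
wrist_force: [-0.1, -0.3, -3.4]
gripper_width: 0.254
gripper_force: 30.0
```

Request:
step_arm:
  linear:
    - [-3.4, 54.8, 0]
    - [-3.4, 54.8, 0]
    - [-3.4, 54.8, 0]
    - [-3.4, 54.8, 0]
    - [-3.4, 54.8, 0]
    - [-3.4, 54.8, 0]
    - [-3.4, 54.8, 0]
    - [-3.4, 54.8, 0]
    - [0, 0, 0]
    - [0, 0, 0]
  delta_rot:
    - [0, 0, 0]
    - [0, 0, 0]
    - [0, 0, 0]
    - [0, 0, 0]
    - [0, 0, 0]
    - [0, 0, 0]
    - [0, 0, 0]
    - [0, 0, 0]
    - [0, 0, 0]
    - [0, 0, 0]
  grip: [10, 10, 10, 10, 10, 10, 10, 10, 10, 10]

```text
time_s: 22.15
tcp_pos: [0.4654, 0.2764, 0.1255]
ee_rot: [[-1.0, -0.0, -0.003], [-0.0, 1.0, -0.002], [0.003, -0.002, -1.0]]
wrist_force: [-0.3, -0.8, -3.4]
gripper_width: 0.25
gripper_force: 30.0
```

```bash
python3 v.py
python3 - <<'E'
from h import *
c=capture("top"); hsv=cv2.cvtColor(c["img"],cv2.COLOR_RGB2HSV).astype(int); th=np.radians(7.25);ux=np.array([np.cos(th),np.sin(th)]); uy=np.array([-ux[1],ux[0]]); o=np.array([.5882,-.1419])
for u,v in[(238,255),(322,247),(413,238),(500,230)]:
    x,y=290+u//5,150+v//5; w=hsv[y-5:y+6,x-5:x+6,1].astype(float); w=np.clip(w-60,0,None); g=np.mgrid[y-5:y+6,x-5:x+6]; q=((g[1]*w).sum()/w.sum(),(g[0]*w).sum()/w.sum())
    p=pix2w(c,q,.05)[:2]-o; print((1e3*np.array([p@ux,p@uy])).round(1))
for r in silhouettes("top","module_a")[:5]:
    P=np.array([pix2w(c,p,.05)[:2]-o for p in np.argwhere(r["mask"])[:,::-1]]); print(r["score"],1e3*np.array([P.mean(0)@ux,P.mean(0)@uy]))
E
```

```text
22.15 [0.4654 0.2764 0.1255] jig xy mm [-69.  430.5] heading -89.98 F [-0.33 -0.81 -3.4 ] Fjx -0.4285975179723809 M [-0.07  0.02  0.02] w 0.24993176261326663
[ 1.9 86.1]
[ 1.9 29.7]
[  2.4 -29.8]
[  2.2 -88.1]
0.83 [-5.02167145e-02  8.75720166e+01]
0.8 [  0.63160461 -83.49155266]
0.75 [ 0.34847919 31.3516303 ]
0.68 [  0.74677622 -26.12267416]
```

Request:
step_arm:
  linear:
    - [-4, 0, 30]
    - [0, 0, 25]
    - [0, 0, 12]
    - [0, 0, 5]
    - [0, 0, 0]
    - [0, 0, 0]
  delta_rot:
    - [0, 0, 0]
    - [0, 0, 0]
    - [0, 0, 0]
    - [0, 0, 0]
    - [0, 0, 0]
    - [0, 0, 0]
  grip: [10, 10, 10, 10, 10, 10]

```text
time_s: 23.0
tcp_pos: [0.4708, 0.2773, 0.056]
ee_rot: [[-1.0, -0.0, 0.001], [-0.0, 1.0, 0.001], [-0.001, 0.001, -1.0]]
wrist_force: [-0.0, 0.2, -4.0]
gripper_width: 0.248
gripper_force: 30.0
```

Request:
step_arm:
  linear:
    - [0, 0, 2]
    - [0, 0, 1]
    - [0, 0, 1]
    - [0, 0, 0.5]
    - [0, 0, 0]
  delta_rot:
    - [0, 0, 0]
    - [0, 0, 0]
    - [0, 0, 0]
    - [0, 0, 0]
    - [0, 0, 0]
  grip: [10, 10, 10, 10, 10]

```text
time_s: 23.62
tcp_pos: [0.4703, 0.2769, 0.0515]
ee_rot: [[-1.0, -0.0, 0.0], [-0.0, 1.0, 0.0], [-0.0, 0.0, -1.0]]
wrist_force: [-3.3, -0.9, 5.3]
gripper_width: 0.252
gripper_force: 30.0
```

Request:
step_arm:
  linear:
    - [0, 0, -0.5]
    - [0, 0, 0]
    - [0, 0, 0]
    - [0, 0, 0]
    - [0, 0, 0]
    - [0, 0, 0]
    - [0, 0, 0]
    - [0, 0, 0]
  delta_rot:
    - [0, 0, 0]
    - [0, 0, 0]
    - [0, 0, 0]
    - [0, 0, 0]
    - [0, 0, 0]
    - [0, 0, 0]
    - [0, 0, 0]
    - [0, 0, 0]
  grip: [10, 30, 45, 60, 60, 60, 60, 60]

```text
time_s: 24.62
tcp_pos: [0.4703, 0.2768, 0.0511]
ee_rot: [[-1.0, 0.0, 0.0], [0.0, 1.0, 0.0], [-0.0, 0.0, -1.0]]
wrist_force: [0.1, -0.0, -1.3]
gripper_width: 0.687
gripper_force: 0.0
```

Request:
step_arm:
  linear:
    - [0, 0, -20]
    - [0, 0, -50]
    - [0, 0, -50]
    - [0, 0, -50]
    - [0, 0, 0]
    - [0, 0, 0]
  delta_rot:
    - [0, 0, 0]
    - [0, 0, 0]
    - [0, 0, 0]
    - [0, 0, 0]
    - [0, 0, 0]
    - [0, 0, 0]
  grip: [60, 60, 60, 60, 60, 60]

```text
time_s: 25.38
tcp_pos: [0.4698, 0.2766, 0.2206]
ee_rot: [[-1.0, 0.0, -0.001], [0.0, 1.0, 0.0], [0.001, 0.0, -1.0]]
wrist_force: [-0.2, 0.6, -1.7]
gripper_width: 0.689
gripper_force: 0.0
```

```bash
python3 w.py w2; python3 v.py t4
```

```text
25.375 [0.46975387 0.27656075 0.22062031] 179.98229220735982 [ 4.75116710e+01  1.43783431e+01 -1.09759749e+01 -4.06705330e-02
 -6.46774497e+01 -1.37511974e+02] [-0.15039682  0.57006415 -1.65729872] 0.6888237954353706
[[-0.0, 0.968, 0.252, 0.07], [1.0, 0.0, -0.0, 0.0], [-0.0, 0.252, -0.968, -0.162], [0.0, 0.0, 0.0, 1.0]] 308.20103626186614 ['img', 'fx', 'fy', 'cx', 'cy', 'mount', 'world_to_cam']
straightedge 0.79 [313.8 177.2] [0.4727 0.272  0.003 ]
straightedge_face 0.85 [291.7 176.9] [0.4687 0.246  0.022 ]
red 1346 ((0.5787568092346191, 0.27595430612564087), (0.6786479949951172, 0.288136750459671), 88.25143432617188) [ 0.43485612 -0.06741042] [0.723873   0.61593515]
25.575 [0.4698 0.2764 0.2196] jig xy mm [-64.6 429.9] heading -90.0 F [ 0.1  -0.1   0.12] Fjx 0.08179088792283572 M [-0.06 -0.04 -0.01] w 0.6908777292299854
```

View pics/w2.png

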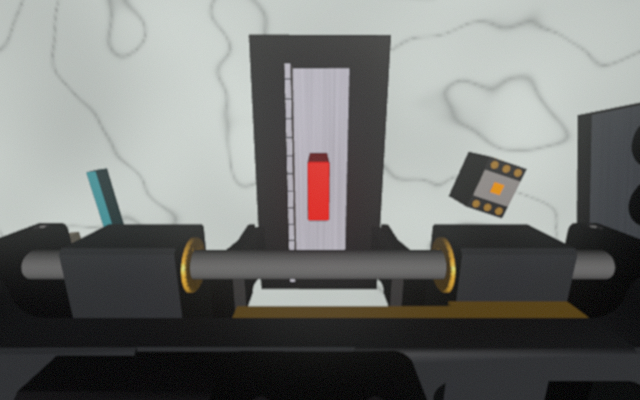

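View pics/t4.png

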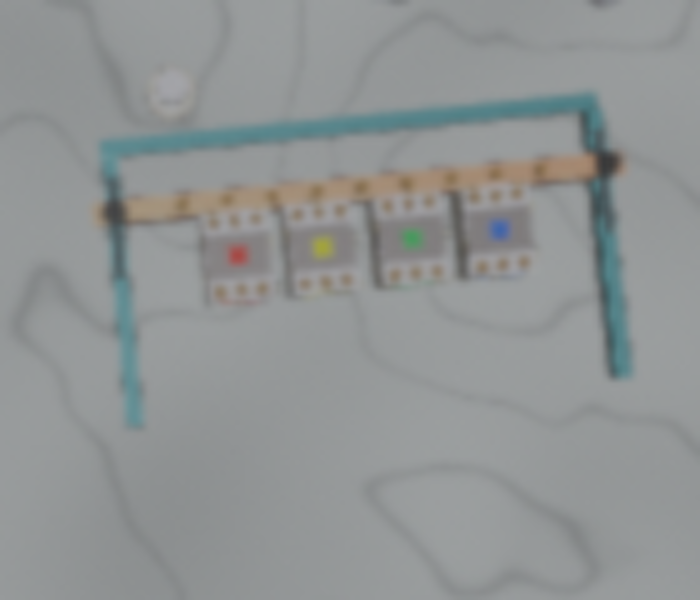

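The straightedge stands centred on the mat, with the handle at columns 308–329 and rows 161–220 on a mat spanning columns 249–391. The row is flush and straight against the bar, and the arm is clear of everything.

```bash
python3 -c "
from station import finish_job; print(finish_job())"
```

```text
the job is handed in; nothing more can be done
None
```

I handed the job in at about 26 s: the four modules sit flush against the stop bar in one line to within about 0.5 mm, the wrist force peaked near 8 N while pressing, and the straightedge is back on the middle of the mat.

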